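# Gather the axle rollers in the tray and chock the row

## Robot

A 7-joint arm with a two-finger parallel gripper is mounted at the origin on a cart in front of the work surface, level with it; the furniture and walls round the work are solid. World frame = base frame: x ahead of the robot, y to its left, z up, the work surface at z = 0. Lengths are in m, angles in rad, forces in N, time in s.
With the tool pointing down it reaches from about 0.4 to 0.925 m from the base axis. Payload 4.1 kg.
Tool frame: the origin (TCP) lies at the very end of the fingers, on their centre line; the grasp point (between the pads) lies pinch_z behind it (pinch_z is the distance from the TCP to the grasp point, in m); z points along the fingers, y is the line along which they close (so a half turn about z gives the same grasp; the last joint's range is limited). The gripper opens to 85 mm and grips with 20 to 120 N. Pads are 22 mm wide; open, the fingers measure 114 mm over their backs; the gripper's body (76 mm by 85 mm) begins 54 mm behind the grasp point. The pads swing forward as they close: fully open they stand 13 mm farther back than shut.
Start: joints at [1.228, 0.398, 0.045, 1.537, -0.019, 1.207, -0.051], TCP at [0.157, -0.631, 0.192] pointing down, gripper open.
Joint ranges: [-2.82, 2.82], [-0.49, 2.23], [-1.37, 1.46], [0, 2.46], [-1.36, 4.5], [0.23, 2], [-2.94, 2.94]. Speed limits (rad/s): [2.57, 2.57, 3.14, 3.14, 3.14, 3.14, 3.14].

## Interface

Orientations are given as a rotation vector (axis times angle).
In Python, from bench import goto, move_straight, move_j, gripper_to, hold, ik, state, camera, get_calibration, Unreachable, hand_in, pinch_z gives the robot as it stands. The module is installed in compiled form; this text tells all that it offers. Calls block until the motion is done:
- goto(position, orientation): joint-space move of the TCP to a pose.
- move_straight(position, attitude=None, vel=0.15, f_stop=None): straight line of the TCP; attitude=None keeps the orientation; vel is the mean speed in m/s. With f_stop (N) it stops when the force on the tool has changed by that much, and returns True; else False.
- move_j(angles): joint-space move.
- gripper_to(opening, grasp_force=None): finger opening in m; grasp_force is the grip in N (None keeps the last); returns when the fingers have stopped.
- hold(seconds).
- ik(position, orientation): joint angles nearest the present ones, or None.
- state(): the state.
- camera(name): name is "side" or "top"; returns (picture, depth): 480x640x3 uint8, blue, green, red; 480x640 float32, m along the optical axis (not along the pixel's ray), 0 where there is no reading.
- get_calibration(name): a dict with "fx", "fy", "cx", "cy" (pixels), "xyz" and "attitude" of the camera in the world. Camera axes: x right, y down, z forward; pixel columns grow to the right and rows downward; lengths in m; the calibration is good to about 2 mm. A picture is of the moment at which its call begins. get_calibration takes no time and is no camera call.
A pose or a line that the arm cannot do raises Unreachable and nothing moves.
- hand_in(): hands the job in; it is judged then, once.
The state is a dict: "clock": time; "joint_positions": joint angles; "joint_velocities": joint speeds; "effort": joint torques, N m; "tool_pos": TCP position; "ee_rot": TCP orientation; "contact_force": force on the tool from outside, world axes, zero at the start; "torque": the same for the moment, N m; "finger_gap": finger opening in m; "gripper_force": force on a finger pad.
Only numpy, scipy, OpenCV 4.12 (cv2) and the standard library are available. Lean on these libraries where they do the work, as an engineer would, in place of code of your own. Each camera call takes 0.05 s, during which the arm holds its last target. There are 200 camera calls.

## Task

Gather the three rollers that have narrow stub axles and lay them crosswise in the tray on their sides, in one row along its length, each touching or nearly touching the next and centred between the tray's two long sides: the longest against the upright stop, the middle one next to it, the shortest next to that. Set the wooden chock upright in the tray, crosswise and centred like the rollers, snug against the shortest so that the row cannot roll apart. Leave the plain bar without axles and the flanged spool where they lie.

Things in the scene. Friction and masses are not known exactly. Their poses are not given: they have to be found in the camera images.
- tray: Fixed aluminium tray, 190 mm (its x) by 150 mm (its y), on the black board, low rims 14 mm high and 5 mm thick on three sides, rubber-lined floor. The origin is the centre of its underside; the floor is 8 mm above it. At its +x end (away from the robot) stands the upright stop, 40 mm high, whose inner face is at x = +85 mm; the inside floor runs from there to x = -90 mm and over y = +-70 mm. The row runs along the tray's x, the rollers' axles along its y
- roller_long_centre (a point): The longest plain steel roller lying on its side: barrel 34 mm in diameter and 50 mm long, with a narrow dark stub axle, 14 mm in diameter and 10 mm long, at each end; 70 mm over the flat stub ends, which can be gripped. The point is its middle, 17 mm above what it lies on; its y axis runs along its axle (it may have rolled about it)
- roller_mid_centre (a point): The middle plain steel roller lying on its side: barrel 34 mm in diameter and 37 mm long, with a narrow dark stub axle, 14 mm in diameter and 10 mm long, at each end; 57 mm over the flat stub ends, which can be gripped. The point is its middle, 17 mm above what it lies on; its y axis runs along its axle (it may have rolled about it)
- roller_short_centre (a point): The shortest plain steel roller lying on its side: barrel 34 mm in diameter and 24 mm long, with a narrow dark stub axle, 14 mm in diameter and 10 mm long, at each end; 44 mm over the flat stub ends, which can be gripped. The point is its middle, 17 mm above what it lies on; its y axis runs along its axle (it may have rolled about it)
- chock_centre (a point): Wooden chock: bar 66 mm long (its y), 26 mm high, 28 mm wide (its x) at the foot and narrowing with two like, steeply sloping sides to 20 mm at the top; flat upright ends, which can be gripped. Stands upright on its foot. The point is its middle, 13 mm above what it stands on. When a sloping side touches a 34 mm roller on the same floor, their middles are 29 mm apart; lowered straight down beside the roller, its foot clears the barrel if they are 32 mm apart or more
- plain_bar_centre (a point): Look-alike, to be left: plain steel bar 34 mm in diameter and 57 mm long without stub axles, lying on its side; the point is its middle, 17 mm up; y along its length
- spool_centre (a point): Look-alike, to be left: steel spool 64 mm long, a dark 18 mm waist between two 34 mm flanges 9 mm thick, lying on its side; the point is its middle, 17 mm up; y along its length

How it is judged:
At the end, for the whole second after the job is handed in: On the tray floor, at rest, each within 15 mm of mid-width and 0.17 rad of crosswise: longest roller at the stop, then middle, then shortest, then the chock upright, with every gap under about 12 mm. Plain bar and spool within 30 mm of where they lay (y of roller_long_centre in the frame of tray between -0.015 and 0.015 m and z of roller_long_centre in the frame of tray between 0.02 and 0.03 m and angle between the y axis of each of roller_long_centre, roller_mid_centre, roller_short_centre, chock_centre and the y axis of tray, either way round below 0.17 rad and linear speed of each of roller_long, roller_mid, roller_short, chock below 0.02 m/s and y of roller_mid_centre in the frame of tray between -0.015 and 0.015 m and z of roller_mid_centre in the frame of tray between 0.02 and 0.03 m and y of roller_short_centre in the frame of tray between -0.015 and 0.015 m and z of roller_short_centre in the frame of tray between 0.02 and 0.03 m and y of chock_centre in the frame of tray between -0.015 and 0.015 m and z of chock_centre in the frame of tray between 0.016 and 0.026 m and angle between chock_centre's own z axis and vertical below 0.1 rad and x of roller_long_centre in the frame of tray between 0.056 and 0.075 m and horizontal distance between roller_long_centre and roller_mid_centre below 0.046 m and horizontal distance between roller_mid_centre and roller_short_centre below 0.046 m and horizontal distance between roller_short_centre and chock_centre below 0.042 m and x of roller_mid_centre in the frame of tray between 0.012 and 0.042 m and x of roller_short_centre in the frame of tray between -0.032 and 0.01 m and x of chock_centre in the frame of tray between -0.072 and -0.02 m and distance of each of plain_bar_centre, spool_centre from where it was at the start of the episode below 0.03 m); the robot touches nothing.
It fails at once if the plain bar is moved by more than 30 mm (distance of plain_bar_centre from where it was at the start of the episode above 0.03 m).
It fails at once if the spool is moved by more than 30 mm (distance of spool_centre from where it was at the start of the episode above 0.03 m).
It also fails if it takes over 120 s, if anything falls off the work surface, if the arm or the gripper's body presses on something with over 40 N, if the wrist force passes 120 N, or if a joint passes its speed limit or range.

## Working session

There is one attempt and no reset: what is moved stays moved. The work goes in short steps, each a Python script; the robot and the scene stay as the last script left them, time stands still between calls to the robot, and variables do not carry over. Pictures are saved under pics/ and viewed, at most 14 in all, crops included, and the job is handed in when it is done.

```bash
mkdir -p pics; python3 - <<'E'
from bench import *
import cv2,numpy as np
for n in("top","side"):
    p,d=camera(n); cv2.imwrite(f"pics/{n}0.png",p); np.save(f"pics/{n}0.npy",d); print(n,get_calibration(n))
print(state()["tool_pos"],state()["ee_rot"],pinch_z)
E
```

```text
top {'fx': 538.0214777535746, 'fy': 538.0214777535746, 'cx': 322.5388901403507, 'cy': 240.17946631620197, 'xyz': array([0.29106614, 0.05684067, 1.35120014]), 'attitude': array([-2.11556178,  2.1703612 , -0.20184662])}
side {'fx': 503.3285503514391, 'fy': 503.3285503514391, 'cx': 321.4764129830936, 'cy': 239.90816886970183, 'xyz': array([0.28065148, 0.85488696, 0.82373713]), 'attitude': array([-0.34195226,  2.76853262, -1.19772049])}
[ 0.15677674 -0.6301468   0.19106908] [-3.11652293e+00 -3.81961486e-01  4.93425260e-04] 0.0187
```

View pics/top0.png

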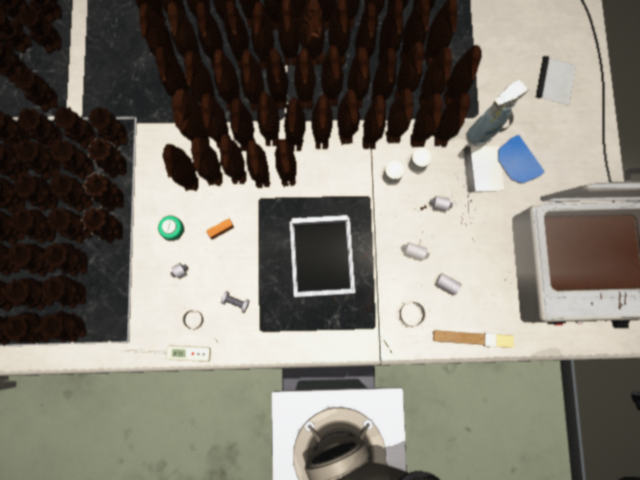

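View pics/side0.png

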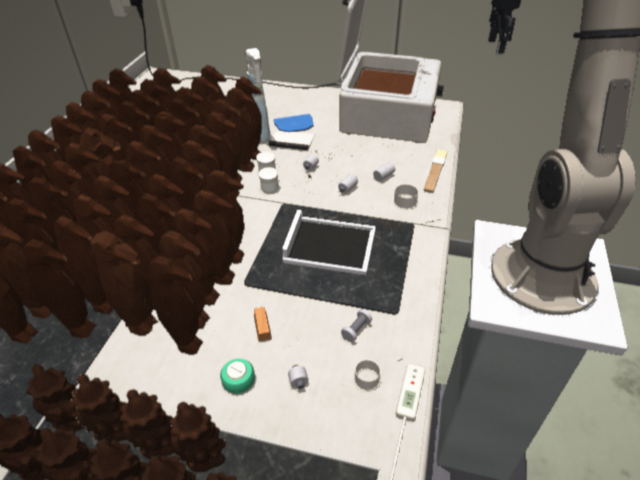

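The top view shows the orange chock at (220,229), a small roller at (179,270), the spool at (235,300), and the tray at (323,256). Three candidates are on the right, at (441,203), (415,251) and (449,284). I'll zoom in and measure.

```bash
cat > h.py <<'E'
import numpy as np,cv2
from scipy.spatial.transform import Rotation as R
from bench import *
def ray(n,uv,z):
    c=get_calibration(n); M=R.from_rotvec(c["attitude"]).as_matrix()
    d=M@np.array([(uv[0]-c["cx"])/c["fx"],(uv[1]-c["cy"])/c["fy"],1]); o=np.array(c["xyz"])
    return o+d*(z-o[2])/d[2]
def proj(n,P):
    c=get_calibration(n); M=R.from_rotvec(c["attitude"]).as_matrix()
    q=M.T@(np.array(P)-c["xyz"]); return np.array([c["fx"]*q[0]/q[2]+c["cx"],c["fy"]*q[1]/q[2]+c["cy"]])
def cloud(n,d):
    c=get_calibration(n); M=R.from_rotvec(c["attitude"]).as_matrix()
    v,u=np.mgrid[:480,:640]
    q=np.stack([(u-c["cx"])/c["fx"]*d,(v-c["cy"])/c["fy"]*d,d],-1)
    return q@M.T+c["xyz"]
E
python3 - <<'E'
from h import *
p=cv2.imread("pics/top0.png"); s=cv2.imread("pics/side0.png")
z=lambda im,u,v:cv2.resize(im[v-35:v+35,u-40:u+40],None,fx=3.3,fy=3.3,interpolation=cv2.INTER_CUBIC)
rows=[np.hstack([z(p,*a) for a in r]) for r in ([(441,203),(415,251),(449,284)],)]
rows.append(np.hstack([z(s,*a) for a in ((311,161),(347,184),(384,172))]))
cv2.imwrite("pics/crop.png",np.vstack(rows))
P=cloud("top",np.load("pics/top0.npy")); 
for nm,(u,v) in dict(A=(441,203),B=(415,251),C=(449,284),S=(179,270),chock=(220,229),spool=(235,300)).items():
    w=20; Q=P[v-w:v+w,u-w:u+w]; 
    m=(Q[...,2]>0.009)&(Q[...,2]<.06)
    n_,l,st,ce=cv2.connectedComponentsWithStats(m.astype(np.uint8))
    k=1+np.argmax(st[1:,4]); mm=l==k; X=Q[mm]
    r=cv2.minAreaRect((X[:,:2]*1000).astype(np.float32))
    print(nm,st[k,4],ce[k]+[u-w,v-w],"zmax",X[:,2].max().round(3),"rect",np.round(r[0],1),np.round(r[1],1),round(r[2],1))
# tray: bright rim & depth
g=cv2.cvtColor(p,cv2.COLOR_BGR2GRAY)[205:310,275:370]
m=(g>120).astype(np.uint8)
cs,_=cv2.findContours(m,cv2.RETR_EXTERNAL,cv2.CHAIN_APPROX_NONE);c=max(cs,key=cv2.contourArea)
r=cv2.minAreaRect(c); b=cv2.boxPoints(r)+[275,205]; print("tray",r,[ray("top",q,.014)[:2].round(4) for q in b])
print("surf z",np.median(P[300:330,140:170,2]),"board",np.median(P[310:325,270:360,2]),"trayfloor",np.median(P[240:270,310:335,2]))
# tall things
m=(P[...,2]>.05); 
for X0 in (.35,.4,.45,.5,.55,.6,.65,.7,.75,.8): 
    a=m&(abs(P[...,0]-X0)<.025)&(abs(P[...,1])<.5); print(X0,a.sum(),P[a][:,2].max() if a.any() else 0, np.round(np.percentile(P[a][:,1],[2,98]),2) if a.any() else '')
E
```

```text
A 244 [440.95491803 203.05737705] zmax 0.037 rect [ 604.8 -277.8] [57.2 34.7] 76.4
B 316 [415.36708861 250.98417722] zmax 0.039 rect [ 482.6 -205.7] [70.2 33. ] 70.9
C 327 [448.34556575 284.00917431] zmax 0.039 rect [ 398.  -282.9] [58.1 32.5] 59.4
S 191 [178.40837696 270.32460733] zmax 0.038 rect [448.8 384.8] [38.2 37.2] 79.4
chock 270 [219.32222222 228.39259259] zmax 0.031 rect [552.5 284.7] [23.7 66.2] 29.1
spool 260 [234.49230769 301.37692308] zmax 0.04 rect [368.5 247. ] [64.5 33.8] 66.9
tray ((46.745140075683594, 50.42218017578125), (79.53231811523438, 62.1911506652832), 86.42366790771484) [array([0.5769, 0.1119]), array([ 0.5833, -0.046 ]), array([ 0.3816, -0.0511]), array([0.376, 0.103])]
surf z -0.0007713203525943069 board 0.00693754739710728 trayfloor 0.015070130489750144
0.35 778 0.1533643044385784 [-0.5  -0.45]
0.4 615 0.15171360207735263 [-0.48 -0.45]
0.45 601 0.1548219616679063 [-0.48 -0.45]
0.5 587 0.15513921744540937 [-0.48 -0.45]
0.55 977 0.3872122274155769 [-0.5  0. ]
0.6 2 0.19199264530743765 [-0.46 -0.46]
0.65 2474 0.24524228023962036 [0.09 0.37]
0.7 2076 0.24464652857124203 [-0.23  0.36]
0.75 6254 0.277007766550071 [-0.39  0.34]
0.8 5281 0.28050941795170403 [-0.41  0.34]
```

View pics/crop.png

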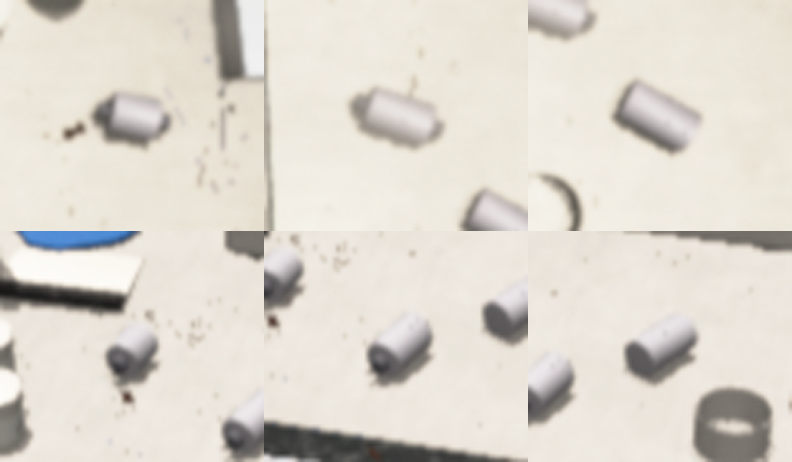

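A (441,203) is the mid roller with stubs, B (415,251) is the long one with stubs, and C (449,284) is the plain bar with no stubs. I'll write the pick and place helpers and fetch the long roller, and also zoom on the short roller to get its axis.

```bash
cat >> h.py <<'E'
TC=np.array([.475,.030]); TY=.04; FL=.015
def tray(x,y=0): c,s=np.cos(TY),np.sin(TY); return TC+[c*x-s*y,s*x+c*y]
def rot(yaw):  # tool down, tool y along world y turned by yaw; pick half turn nearest in joints
    Z=np.array([0,0,-1.]); out=[]
    for k in (0,np.pi):
        Y=np.array([-np.sin(yaw+k),np.cos(yaw+k),0]); out.append(R.from_matrix(np.c_[np.cross(Y,Z),Y,Z]).as_rotvec())
    return out
def over(xy,z,yaw):
    q0=np.array(state()["joint_positions"]); best=None
    for r in rot(yaw):
        q=ik([*xy,z],r)
        if q is not None and (best is None or np.abs(q-q0).max()<best[0]): best=(np.abs(q-q0).max(),r)
    goto([*xy,z],best[1])
def rep(t):
    s=state(); print(t,"t%.1f"%s["clock"],"tcp",np.round(s["tool_pos"],4),"gap %.4f"%s["finger_gap"],"F",np.round(s["contact_force"],1),"g %.1f"%s["gripper_force"])
def pick(xy,yaw,z,width,hz=.16):
    over(xy,hz,yaw); gripper_to(.085)
    move_straight([*xy,z+.03])
    if move_straight([*xy,z],vel=.04,f_stop=10):
        p=state()["tool_pos"]; print("touched at",p); z=p[2]+.004; move_straight([*xy,z],vel=.03)
    gripper_to(width-.01,grasp_force=50); rep("gripped")
    move_straight([*xy,hz]); rep("lifted"); return state()["tool_pos"][2]-hz+z
def place(zg,xstart,xend,opening,y=0):
    zp=zg+FL
    over(tray(xstart,y),.14,TY)
    move_straight([*tray(xstart,y),zp+.02])
    print("low hit",move_straight([*tray(xstart,y),zp+.002],vel=.03,f_stop=10)); z=state()["tool_pos"][2]; rep("down")
    print("x hit",move_straight([*tray(xend,y),z],vel=.02,f_stop=8)); rep("pushed")
    p=state()["tool_pos"]; d=np.array(p[:2])-TC; print("tray x",d@[np.cos(TY),np.sin(TY)])
    move_straight([p[0],p[1],z-.006],vel=.02,f_stop=5); rep("seat")
    gripper_to(opening); p=state()["tool_pos"]; move_straight([p[0],p[1],.15]); rep("done")
E
python3 - <<'E'
from h import *
p=cv2.imread("pics/top0.png"); s=cv2.imread("pics/side0.png")
z=lambda im,u,v:cv2.resize(im[v-25:v+25,u-25:u+25],None,fx=8,fy=8,interpolation=cv2.INTER_CUBIC)
cv2.imwrite("pics/short.png",np.hstack([z(p,179,270),z(s,298,376)]))
p0=state()["tool_pos"]; move_straight([p0[0],p0[1],.3],vel=.2)
zg=pick((.4826,-.2057),np.radians(70.9-90),-.004,.070)
print("zg",zg)
E
```

```text
gripped t5.3 tcp [ 0.4827 -0.2058 -0.0039] gap 0.0600 F [ 0.4  0.2 -0.5] g 0.0
lifted t6.6 tcp [ 0.4818 -0.2055  0.159 ] gap 0.0599 F [-0.5  0.2  0. ] g 0.0
zg -0.004970955247065863
```

View pics/short.png

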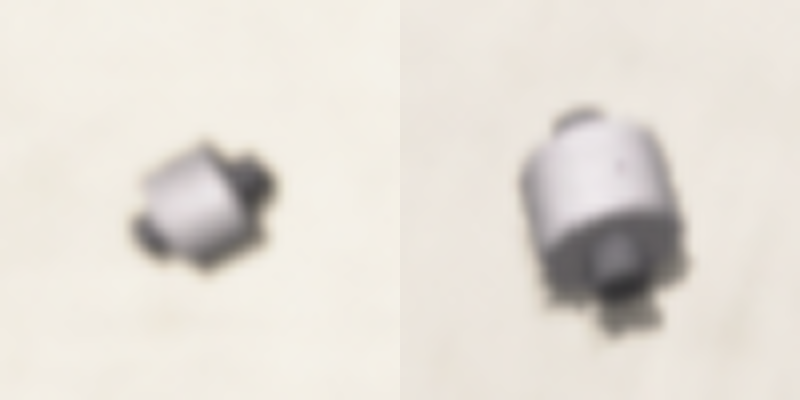

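The short roller's axle runs from lower left (150,240) to upper right (255,180) in the crop. The long grasp missed: the gap is 0.060 with no force. I'll look again.

```bash
python3 - <<'E'
from h import *
over((.40,.0),.25,0)
p,d=camera("top"); s,_=camera("side")
z=lambda im,u,v:cv2.resize(im[v-35:v+35,u-40:u+40],None,fx=5,fy=5,interpolation=cv2.INTER_CUBIC)
cv2.imwrite("pics/b2.png",np.hstack([z(p,415,251),z(s,347,184)]))
np.save("pics/t2.npy",d)
P=cloud("top",d);u,v,w=415,251,20;Q=P[v-w:v+w,u-w:u+w];X=Q[(Q[...,2]>.009)&(Q[...,2]<.06)]
print(cv2.minAreaRect((X[:,:2]*1000).astype(np.float32)),X[:,2].max())
E
```

```text
((482.2109375, -205.0883026123047), (69.28775024414062, 38.45012664794922), 59.29682159423828) 0.040023719316993445
```

View pics/b2.png

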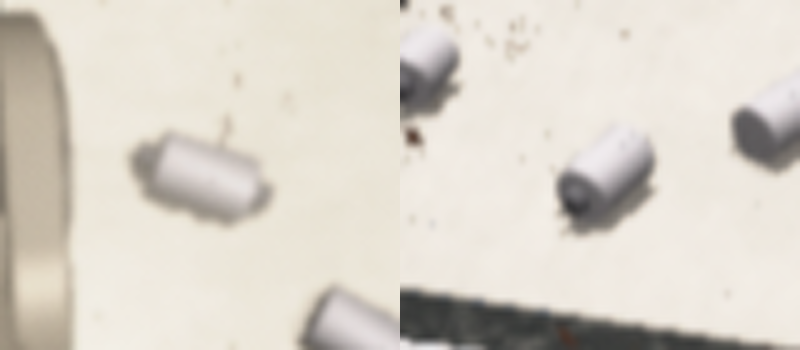

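The roller is still in place, with stubs at top-crop (145,160) and (262,193). I'll descend again to a light touch and take a picture.

```bash
python3 - <<'E'
from h import *
a=ray("top",(415-40+145/5,251-35+160/5),.02); b=ray("top",(415-40+262/5,251-35+193/5),.02)
d=a-b; yaw=np.arctan2(-d[0],d[1]); xy=(a+b)[:2]/2; print(a,b,np.linalg.norm(d),xy,np.degrees(yaw))
# side-view check of the centre
print("side proj of centre",proj("side",[*xy,.017]), proj("side",[.4826,-.2057,.017]))
over(xy,.16,yaw); gripper_to(.085)
move_straight([*xy,.02])
h=move_straight([*xy,-.02],vel=.03,f_stop=10); rep(("hit",h))
s,_=camera("side"); u,v=347,184
cv2.imwrite("pics/probe.png",cv2.resize(s[v-60:v+30,u-60:u+60],None,fx=6,fy=6,interpolation=cv2.INTER_CUBIC))
E
```

```text
[ 0.49108958 -0.17734578  0.02      ] [ 0.47293218 -0.23529934  0.02      ] 0.06073142090165182 [ 0.48201088 -0.20632256] -17.396266740864533
side proj of centre [348.80296443 183.74086547] [348.537124   183.84642454]
('hit', False) t11.5 tcp [ 0.4822 -0.2064 -0.0198] gap 0.0852 F [-0.  -0.3 -0.9] g 0.0
```

View pics/probe.png

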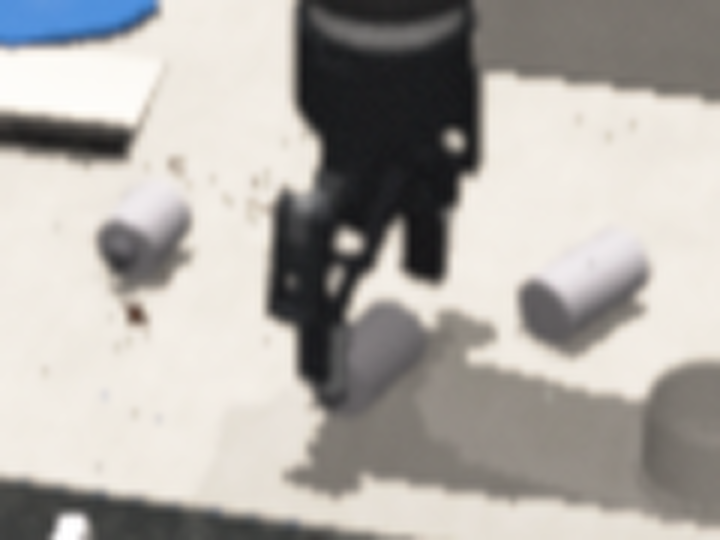

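The fingertips are only at stub height here, at about (325,385), and nothing has touched yet. The real tips sit well behind the nominal TCP, so I'll probe further down.

```bash
python3 - <<'E'
from h import *
p=state()["tool_pos"]
h=move_straight([p[0],p[1],-.045],vel=.02,f_stop=6); rep(("hit",h))
p=state()["tool_pos"]
z=p[2]+.007 if h else p[2]
move_straight([p[0],p[1],z],vel=.03)
gripper_to(.060,grasp_force=50); rep("gripped")
E
```

```text
('hit', False) t12.9 tcp [ 0.4823 -0.2064 -0.0449] gap 0.0849 F [-0.   0.2  0.3] g 0.0
gripped t13.5 tcp [ 0.4825 -0.2066 -0.0443] gap 0.0686 F [-1.2 -0.   5.7] g 55.2
```

It's gripped now at 68.6 mm with 55 N. Tip height is about 35–40 mm above the reported TCP, so I'll use that empirically. Next I'll lift and place the long roller.

```bash
python3 - <<'E'
from h import *
p=state()["tool_pos"]; zg=p[2]
move_straight([p[0],p[1],.13]); rep("lifted")
place(zg,.055,.078,.085)
over((.45,-.25),.2,0)
im,d=camera("top"); cv2.imwrite("pics/t3.png",cv2.resize(im[190:340,240:400],None,fx=4,fy=4,interpolation=cv2.INTER_CUBIC)); rep("end")
E
```

```text
lifted t14.8 tcp [ 0.4815 -0.2063  0.1289] gap 0.0684 F [ 0.   0.7 -4.5] g 57.2
low hit False
down t17.7 tcp [ 0.53    0.0323 -0.0273] gap 0.0688 F [ 0.1  0.2 -3. ] g 57.3
x hit True
pushed t18.4 tcp [ 0.5399  0.0324 -0.0282] gap 0.0685 F [-0.4  0.2  2.2] g 57.8
tray x 0.06495393359819383
seat t18.6 tcp [ 0.5399  0.0323 -0.0282] gap 0.0686 F [-1.6 -0.6  7.5] g 58.2
done t20.2 tcp [0.5379 0.0318 0.149 ] gap 0.0847 F [-0.2  0.4 -1. ] g 0.0
end t21.4 tcp [ 0.4509 -0.248   0.1998] gap 0.0852 F [-0.3  0.   0.7] g 0.0
```

View pics/t3.png

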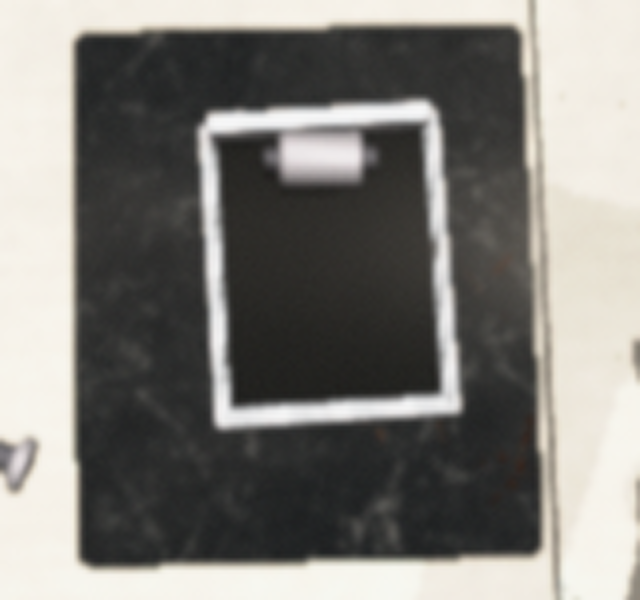

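The long roller is at crop (320,157) by the stop, roughly centred, but it looks turned a few degrees relative to the tray. I'll recompute the tray and roller yaw from the corner and stub pixels.

```bash
python3 - <<'E'
from h import *
r=lambda x,y,z:ray("top",(240+x/4,190+y/4),z)
bl,br=r(220,427,.021),r(462,411,.021); tl,tr=r(203,128,.021),r(440,115,.021)
print("near",bl,br,"yaw",np.arctan2(-(bl-br)[0],(bl-br)[1]),"width",np.linalg.norm(bl-br))
print("left yaw",np.arctan2((tl-bl)[1],(tl-bl)[0]),"right",np.arctan2((tr-br)[1],(tr-br)[0]))
st=r(205,113,.055),r(433,101,.055); print("stop top",st,np.arctan2(-(st[0]-st[1])[0],(st[0]-st[1])[1]))
a,b=r(266,156,.032),r(376,157,.032); print("roller",(a+b)/2,np.arctan2(-(a-b)[0],(a-b)[1]),np.linalg.norm(a-b))
e=(bl+br)/2; print(e)
# short and mid axes from the first crops
for n,A,B in (("short",(179-25+150/8,270-25+240/8),(179-25+255/8,270-25+180/8)),("mid",(441-40+97/3.3,203-35+112/3.3),(441-40+168/3.3,203-35+122/3.3))):
    a,b=ray("top",A,.02),ray("top",B,.02); print(n,(a+b)/2,"yaw",np.arctan2(-(a-b)[0],(a-b)[1]),np.linalg.norm(a-b))
E
```

```text
near [0.37616942 0.09825526 0.021     ] [ 0.38213874 -0.05119451  0.021     ] yaw 0.03992075431606401 width 0.14956893765636384
left yaw 0.03837332852643261 right 0.03716316338136438
stop top (array([0.5665049, 0.102838 , 0.055    ]), array([ 0.57079227, -0.03765926,  0.055     ])) 0.030506222527675753
roller [0.54199393 0.03182835 0.032     ] -0.032892408487786275 0.06864179566516018
[0.37915408 0.02353038 0.021     ]
short [0.44651273 0.38295175 0.02      ] yaw 0.5087167692859008 0.036622788305830135
mid [ 0.6035843 -0.2783486  0.02     ] yaw -0.16650540755815316 0.05533660454053167
```

The tray centre is about (0.474,0.027) with yaw 0.038. The long roller is at tray x≈0.068, y≈0.002, 0.07 rad off crosswise, which is fine. Next is the mid roller.

```bash
sed -i 's/^TC=.*/TC=np.array([.474,.0272]); TY=.038; FL=.015/' h.py
python3 - <<'E'
from h import *
zg=pick((.6042,-.278),-.2,-.037,.057); 
if state()["finger_gap"]>.052: place(zg,.020,.044,.075)
over((.45,.25),.2,0)
im,d=camera("top"); cv2.imwrite("pics/t4.png",cv2.resize(im[190:340,240:400],None,fx=4,fy=4,interpolation=cv2.INTER_CUBIC)); rep("end")
E
```

```text
gripped t24.9 tcp [ 0.6048 -0.2782 -0.0362] gap 0.0557 F [-1.   0.   4.7] g 53.1
lifted t26.4 tcp [ 0.6034 -0.2778  0.1587] gap 0.0557 F [ 0.1 -0.2 -3.2] g 53.3
low hit True
down t29.3 tcp [ 0.4937  0.0278 -0.0203] gap 0.0554 F [-1.7  0.3  6. ] g 54.1
x hit True
pushed t29.7 tcp [ 0.4936  0.0277 -0.0203] gap 0.0558 F [-1.2  0.3  5.5] g 54.1
tray x 0.019555856782726696
seat t29.9 tcp [ 0.4936  0.0276 -0.0203] gap 0.0555 F [-2.7 -0.1  9.4] g 54.4
done t31.5 tcp [0.492  0.0271 0.1491] gap 0.0749 F [-0.4 -0.9 -0.4] g 0.0
end t32.5 tcp [0.4508 0.2475 0.199 ] gap 0.0751 F [ 0.  -0.8  0.5] g 0.0
```

View pics/t4.png

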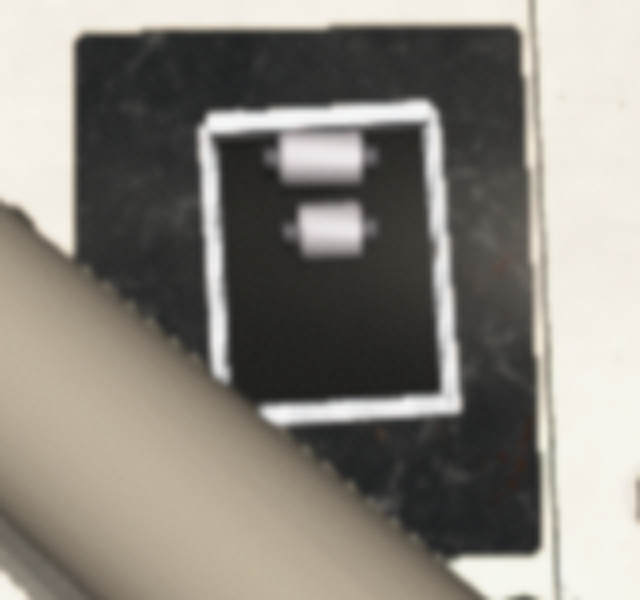

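The mid roller at (331,230) touched the floor before the push and sits about 45 mm from the long one at (320,157). I'll regrip it, lift 4 mm and push it to contact.

```bash
sed -i 's/zp=zg+FL$/zp=zg+FL+.003/; s/z-.006\],vel=.02,f_stop=5/z-.009],vel=.02,f_stop=5/' h.py
python3 - <<'E'
from h import *
xy=(.4936,.0277)
over(xy,.12,TY); gripper_to(.078)
move_straight([*xy,.01]); rep("d"); print(move_straight([*xy,-.0185],vel=.04,f_stop=8))
gripper_to(.045,grasp_force=50); rep("grip")
p=np.array(state()["tool_pos"]); z=p[2]+.004
move_straight([p[0],p[1],z],vel=.03); 
q=p[:2]+.026*np.array([np.cos(TY),np.sin(TY)])
print("x hit",move_straight([*q,z],vel=.02,f_stop=8)); rep("pushed")
p=state()["tool_pos"]; move_straight([p[0],p[1],z-.008],vel=.02,f_stop=5); rep("seat")
gripper_to(.075); move_straight([p[0],p[1],.12])
over((.45,-.25),.2,0)
im,d=camera("top"); cv2.imwrite("pics/t5.png",cv2.resize(im[190:340,160:400],None,fx=3.3,fy=3.3,interpolation=cv2.INTER_CUBIC)); rep("end")
E
```

```text
d t34.5 tcp [0.4944 0.028  0.0107] gap 0.0780 F [0.7 0.7 0.1] g 0.0
False
grip t35.7 tcp [ 0.4939  0.0277 -0.0179] gap 0.0555 F [-2.5 -1.4  5.1] g 52.2
x hit True
pushed t36.9 tcp [ 0.5061  0.0276 -0.0151] gap 0.0550 F [-0.1 -0.  -2.1] g 53.3
seat t37.1 tcp [ 0.506   0.0274 -0.0178] gap 0.0557 F [-1.1 -0.4  5.3] g 54.0
end t39.7 tcp [ 0.4505 -0.2479  0.1996] gap 0.0749 F [ 0.8 -0.3 -0.2] g 0.0
```

View pics/t5.png

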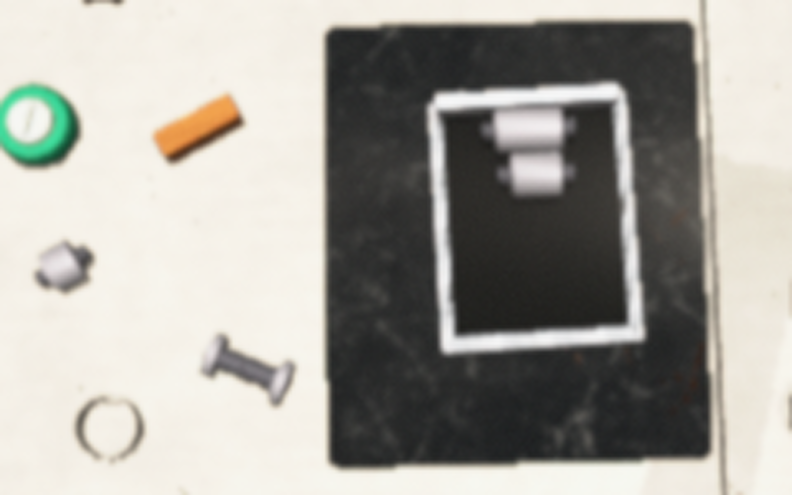

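The rollers now touch: long at (528,130), mid at (537,175). Next is the short roller, at (64,266).

```bash
python3 - <<'E'
from h import *
zg=pick((.4475,.384),.509,-.031,.044); 
if state()["finger_gap"]>.038: place(zg,-.014,.008,.065)
over((.45,-.25),.2,0)
im,d=camera("top"); cv2.imwrite("pics/t6.png",cv2.resize(im[190:340,160:400],None,fx=3.3,fy=3.3,interpolation=cv2.INTER_CUBIC)); rep("end")
E
```

```text
gripped t44.8 tcp [ 0.4478  0.3845 -0.0305] gap 0.0424 F [-0.4 -1.   3.3] g 50.8
lifted t46.2 tcp [0.4471 0.3833 0.1589] gap 0.0425 F [-0.6  0.5 -2.4] g 50.9
low hit False
down t49.4 tcp [ 0.4601  0.0268 -0.0121] gap 0.0428 F [ 0.9  0.6 -0.9] g 50.9
x hit True
pushed t50.2 tcp [ 0.4722  0.0266 -0.0132] gap 0.0424 F [-0.3  0.7 -1.8] g 50.9
tray x -0.0017919905224105092
seat t50.4 tcp [ 0.472   0.0264 -0.0145] gap 0.0424 F [-1.5 -0.7  4.5] g 51.7
done t52.0 tcp [0.47   0.0259 0.1491] gap 0.0648 F [-0.3 -1.1 -0.1] g 0.0
end t53.1 tcp [ 0.4506 -0.2477  0.1999] gap 0.0647 F [-0.   0.2 -0. ] g 0.0
```

View pics/t6.png

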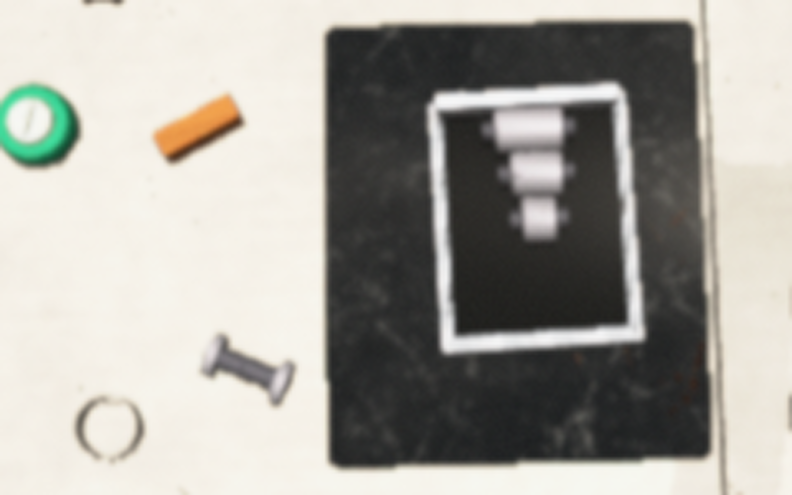

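The row is long (528,130), mid (537,173), short (540,217), all touching. Now the chock, with a check first on clearance to the tall figures.

```bash
python3 - <<'E'
from h import *
_,d=camera("top"); P=cloud("top",d); X=P[(P[...,2]>.05)&(d>0)]
r=np.hypot(X[:,0]-.5525,X[:,1]-.2847); i=r.argmin(); print("nearest tall",r[i],X[i])
if r[i]<.068: raise SystemExit
zg=pick((.5525,.2847),.52,-.041,.066)
if state()["finger_gap"]>.060: place(zg,-.042,-.022,.082)
over((.45,-.25),.2,0)
im,d=camera("top"); s,_=camera("side")
cv2.imwrite("pics/t7.png",np.hstack([cv2.resize(im[200:300,275:375],(400,400),interpolation=cv2.INTER_CUBIC),cv2.resize(s[190:290,280:380],(400,400),interpolation=cv2.INTER_CUBIC)])); rep("end")
E
```

```text
nearest tall 0.09435408798412043 [0.64551534 0.30053793 0.20504987]
gripped t58.0 tcp [ 0.553   0.2852 -0.0403] gap 0.0651 F [0.2 0.7 3.7] g 56.5
lifted t59.5 tcp [0.552  0.2841 0.1589] gap 0.0649 F [ 0.5  0.5 -0.9] g 56.1
low hit False
down t62.5 tcp [ 0.4321  0.0257 -0.0221] gap 0.0650 F [ 1.  -0.7 -1.3] g 56.0
x hit True
pushed t63.2 tcp [ 0.4446  0.0257 -0.0234] gap 0.0649 F [-0.5  0.2 -0.9] g 56.1
tray x -0.029386358094955694
seat t63.5 tcp [ 0.4445  0.0256 -0.0243] gap 0.0649 F [-1.2 -0.8  5.7] g 56.6
done t65.1 tcp [0.4426 0.0252 0.1493] gap 0.0823 F [0.6 0.3 0.5] g 0.0
end t66.3 tcp [ 0.4505 -0.2476  0.2   ] gap 0.0819 F [-0.   0.3 -0.6] g 0.0
```

View pics/t7.png

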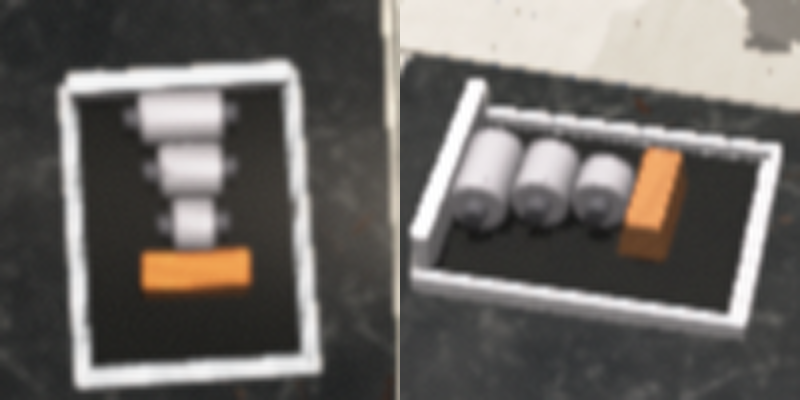

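The row runs long (180,117), mid (192,169), short (194,223), chock (197,270) upright. All four touch, are centred and close to crosswise. The arm is clear, so I'll hand in.

```bash
python3 -c "
from bench import *
print(hand_in())"
```

```text
the job is handed in; nothing more can be done
None
```

The job is handed in: the long, middle and short rollers and the upright chock sit touching in a centred row from the stop, and I left the plain bar and spool alone; hand-in returned no verdict, so this rests on the last top and side pictures.

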